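# Draw the stowed tray out by its eye with the hook tool

## Task

Pick up the wooden-handled hook tool, lower its hook into the steel eye on the front of the grey tray stowed in the low plywood rack, and draw the tray straight out until it bears against the sprung stop pad in front of the rack. Keep a light but definite pull on the stop (about 10 N, never 18 N or more) for about a second, then unhook, leave the tray out at the stop, and stand the tool on its handle on the open table clear of the tray. Do not touch the tray with the gripper, and do not disturb the paint cup, jar and small bottle standing near.

Things in the scene. Friction and masses are not known exactly. Their poses are not given: they have to be found in the camera images.
- hook_tool: Hook tool, 0.2 kg: wooden block handle 100 long (x) x 28 wide (y) x 46 high, standing on its flat underside; a 7 mm thick steel shank leaves its front end at height 38 mm, runs along +x and turns straight down at x = 120 mm, ending 5 mm above the underside plane. Origin: centre of the handle's underside, close to the centre of mass; x towards the hook, z up.
- hook_tip (a point): Lowest point of the tool's down-turned 7 mm rod, at (120, 0, 5) mm in the tool's frame; the downward leg is 33 mm from here to the shank's centre line. Axes as the tool's.
- tray: Grey laminate tray 140 deep (x) x 130 wide (y), sides 30 high, front wall 45 high, about 0.35 kg (varies), sliding on the table top (dragging takes about 0.5 to 4 N). Origin: middle of the lower front edge; x points into the rack, z up. It has 3 mm play on each side in the rack.
- eye (a point): Centre of the rigid horizontal steel ring (its hole looks straight up) fixed to the tray front: clear hole 18 mm diameter, wire 5 mm thick, centre 19 mm in front of the tray's front face and 38 mm above the table. Axes as the tray's.
- rack: Fixed low plywood rack open at the front, 160 deep, 164 wide, top surface 70 mm above the table (underside 60), a pastel box lying on it. Origin: on the table, in the middle of the mouth; x points into the rack, so the tray is drawn out along the rack's -x. The tray's origin stands 0 to 10 mm behind this point at the start.
- stop_rail: Two flat strips fixed at y = +-88, x -140 to -5 mm (same frame as rack), with a clamped cross bar (12 high, end knobs 18) bearing a sprung rubber pad 70 wide, top 12 mm above table, facing the tray. The bar's setting is unmeasured and varies: the tray front meets the pad at x between -70 and -105 mm. Pad spring 3 N/mm, travel 8 mm; the bar does not shift. Keep tool and fingers above 12 mm over it.
- ochre_cup: Bystander: lidded ochre paint cup 71 diameter x 55 high, loose. Origin: centre of its underside.
- white_jar: Bystander: white screw-top paint jar 69 diameter x 83 high, loose. Origin: centre of its underside.
- small_bottle: Bystander: small yellow bottle 29 diameter x 73 high, loose. Origin: centre of its underside.
There are look-alikes about, which are no part of the job. Of the things that look like the hook_tool, the larger one is meant.

How it is judged:
By the outcome, as a careful person would: the job done as asked, in the order asked, and still so for the second after the job is handed in, with the robot touching nothing.
It also fails if it takes over 72 s, if anything falls off the work surface, if the arm or the gripper's body presses on something with over 40 N, if the wrist force passes 120 N, or if a joint passes its speed limit or range.

## Robot

A 6-joint arm with a two-finger parallel gripper is mounted at the origin on a cart in front of the work surface, level with it; the furniture and walls round the work are solid. World frame = base frame: x ahead of the robot, y to its left, z up, the work surface at z = 0. Lengths are in mm, angles in rad, forces in N, time in s.
With the tool pointing down it reaches from about 275 to 1000 mm from the base axis. Payload 8.4 kg.
Tool frame: the origin (TCP) lies at the very end of the fingers, on their centre line; the grasp point (between the pads) lies 19 mm behind it; z points along the fingers, y is the line along which they close (so a half turn about z gives the same grasp; the last joint's range is limited). The gripper opens to 85 mm and grips with 20 to 120 N. Pads are 22 mm wide; open, the fingers measure 114 mm over their backs; the gripper's body (76 mm by 85 mm) begins 54 mm behind the grasp point. The pads swing forward as they close: fully open they stand 13 mm farther back than shut.
Start: joints at [1.177, 0.353, 1.633, -0, 1.155, -0.002], TCP at [238.657, 577.643, 231.281] pointing down, gripper open.
Joint ranges: [-2.63, 2.63], [-0.92, 2.1], [0.06, 2.66], [-1.3, 4.44], [0, 2.69], [-3.02, 3.02]. Speed limits (rad/s): [2.22, 2.22, 2.79, 3.14, 3.14, 3.14].

## Interface

Orientations are given as [roll, pitch, yaw] about the fixed x, y, z axes, in that order (R = Rz(yaw) Ry(pitch) Rx(roll)).
In Python, from rig import sensors, grab_frame, camera_params, order gives the robot as it stands. The module is installed in compiled form; this text tells all that it offers.
- The arm moves only by the tool move_arm, never from a script. Its argument "motion" is a list of rows, each a list of 7 numbers: the turn, a rotation vector about the tool's x, y, z in fractions of the full range, 1 being 2 rad, then the shift along the tool's x, y, z in fractions of the full range, 1 being 1 m, then the finger opening in m, from 0 to 0.0854. A call has 1 to 8 rows; each row is the pose to reach, as a shift and turn from the pose commanded when the call began, along the tool's axes at that moment; what a row does not reach only later rows make up. A row lasts 1/8 s, in which the tool goes at most 62.5 mm and 10.7 degrees, less where a joint would pass 70% of its speed; a pose out of reach is approached as far as the arm can. No shift or turn number may pass 1 either way. A call with a gripper value outside its range is refused whole. The fingers move at their own pace and stop on an object; "grip_force" is the grip in N (left out, the last holds). Time passes only in rows, so rows that repeat a pose let the fingers close. It gives the time, the measured TCP pose, the force, the opening and the grip force at its end, in the units of the state.
- sensors.sense(): the state, without advancing time (a new reading comes with each control period).
- grab_frame(name): name is "side" or "top" or "wrist"; returns (picture, depth): 480x640x3 uint8, red, green, blue; 480x640 float32, mm along the optical axis (not along the pixel's ray), 0 where there is no reading.
- camera_params(name): a dict with "camera_matrix" (3x3 intrinsics, pixels), "world_from_camera" (4x4, takes a point from camera to world coordinates). Camera axes: x right, y down, z forward; pixel columns grow to the right and rows downward; lengths in mm; the calibration is good to about 2 mm. A picture is of the moment at which its call begins: read the wrist's pose just before it. camera_params takes no time and is no camera call; for the wrist camera it gives the pose at the moment of the call.
- order.sign_off(): hands the job in; it is judged then, once.
The state is a dict: "clock": time; "qpos": joint angles; "qvel": joint speeds; "joint_efforts": joint torques, N m; "eef_pos": TCP position; "tcp_rot": TCP orientation; "contact_force": force on the tool from outside, world axes, zero at the start; "wrist_torque": the same for the moment, N m; "opening": opening from 0.0 (shut) to 1.0 (fully open); "grasp_force": force on a finger pad.
Only numpy, scipy, OpenCV 4.12 (cv2) and the standard library are available. Lean on these libraries where they do the work, as an engineer would, in place of code of your own. Each camera call takes 0.05 s, during which the arm holds its last target. There are 200 camera calls.

## Working session

There is one attempt and no reset: what is moved stays moved. The work goes in short steps, Python scripts to look and compute and a tool call to move; the robot and the scene stay as the last step left them, time stands still between calls to the robot, and variables do not carry over. Pictures are saved under pics/ and viewed, at most 12 in all, crops included, and the job is handed in when it is done.

Besides the shell and the picture viewer there is one more tool, called after "Call:" in YAML: its name, and indented under it one key for each argument. move_arm: Moves the arm, as the interface text tells. Its arguments: {"type":"object","properties":{"motion":{"type":"array","items":{"type":"array","items":{"type":"number"}}},"grip_force":{"type":"number"}},"required":["motion"]}

```bash
mkdir -p pics; python3 - <<'E'
from rig import sensors, grab_frame, camera_params
import cv2,numpy as np
s=sensors.sense();print(s)
for n in("top","side"):
    p,d=grab_frame(n);cv2.imwrite(f"pics/{n}0.png",p[:,:,::-1]);np.save(f"pics/{n}0.npy",d);c=camera_params(n);print(n,c)
E
```

```text
{'clock': 0.0, 'qpos': array([ 1.17657141e+00,  3.53689677e-01,  1.63412916e+00,  3.16406737e-05,
        1.15522645e+00, -2.39165669e-03]), 'qvel': array([-0.00160186, -0.00059892,  0.00077794, -0.00065238, -0.00099591,
        0.00020535]), 'joint_efforts': array([-3.91617621e-03, -6.05250835e+01, -3.42054391e+01, -2.89136506e-04,
        9.45301610e-03, -1.95137687e-06]), 'eef_pos': array([238.47687178, 577.18965175, 230.53788785]), 'tcp_rot': array([-3.14014009e+00, -3.24031554e-05,  2.74974658e+00]), 'contact_force': array([ 0.81973454,  0.22207608, -0.7072384 ]), 'wrist_torque': array([-0.06892377,  0.00724432, -0.02753899]), 'grasp_force': 0.0, 'opening': 0.9994566752867778}
top {'camera_matrix': array([[562.2476777 ,   0.        , 317.21952085],
       [  0.        , 562.2476777 , 238.94448355],
       [  0.        ,   0.        ,   1.        ]]), 'world_from_camera': array([[-2.30572660e-02, -9.84147462e-01,  1.75846912e-01,
         3.81937537e+02],
       [-9.99733973e-01,  2.28012614e-02, -3.47648178e-03,
         2.22589745e+02],
       [-5.88160679e-04, -1.75880290e-01, -9.84411386e-01,
         1.11350788e+03],
       [ 0.00000000e+00,  0.00000000e+00,  0.00000000e+00,
         1.00000000e+00]])}
side {'camera_matrix': array([[507.57388637,   0.        , 320.87995109],
       [  0.        , 507.57388637, 238.40886906],
       [  0.        ,   0.        ,   1.        ]]), 'world_from_camera': array([[ 9.99159911e-01, -3.74863808e-02,  1.65603005e-02,
         5.50142524e+02],
       [-3.56352246e-02, -5.95160282e-01,  8.02816523e-01,
        -6.37979603e+02],
       [-2.02386528e-02, -8.02732216e-01, -5.95996130e-01,
         6.96957096e+02],
       [ 0.00000000e+00,  0.00000000e+00,  0.00000000e+00,
         1.00000000e+00]])}
```

View pics/top0.png

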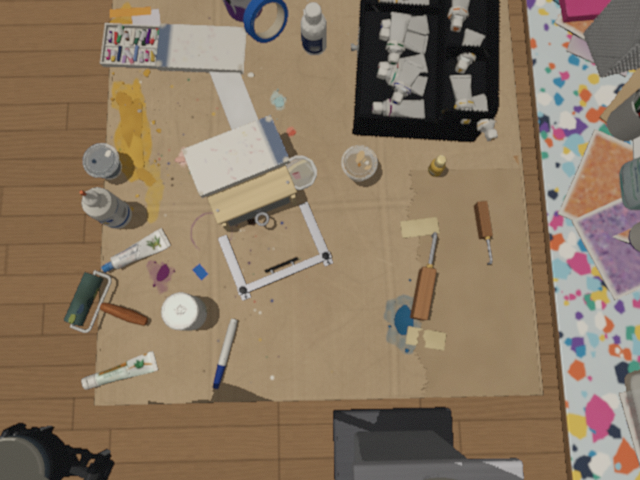

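View pics/side0.png

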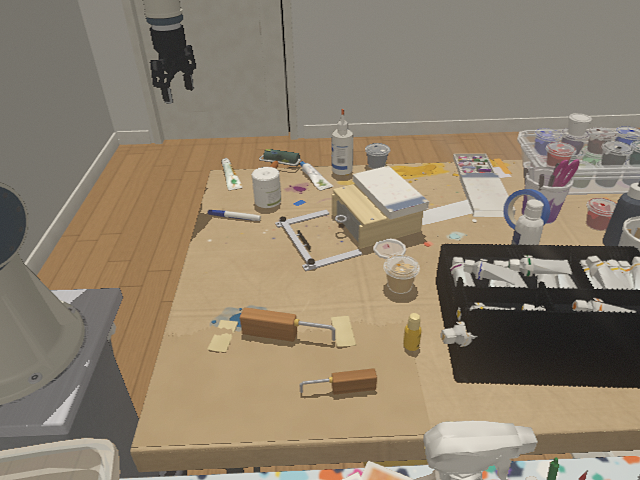

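Top view: candidates for the tool are the large hook tool (handle 425,290; tip ~434,236), the small hook tool (484,218; tip 490,262) and the roller's handle (122,313). The larger one is meant: 425,290. The rack is at (250,180), the eye at ~(263,220) and the stop pad at (282,265). The bystanders are the cup (360,163), jar (182,311) and bottle (438,165).

```bash
cat > h.py <<'E'
import cv2,numpy as np
from rig import sensors,grab_frame,camera_params
def ray(c,u,v):
    K=c["camera_matrix"];T=c["world_from_camera"]
    d=T[:3,:3]@np.linalg.solve(K,[u,v,1.]);return T[:3,3],d
def onplane(c,u,v,z):
    o,d=ray(c,u,v);return o+d*(z-o[2])/d[2]
def atdepth(c,u,v,D):
    o,d=ray(c,u,v);return o+d*D
def tri(c1,p1,c2,p2):
    o1,d1=ray(c1,*p1);o2,d2=ray(c2,*p2)
    s=np.linalg.lstsq(np.c_[d1,-d2],o2-o1,rcond=None)[0]
    a,b=o1+d1*s[0],o2+d2*s[1];return (a+b)/2,np.linalg.norm(a-b)
def cloud(c,d,m):
    v,u=np.nonzero(m&(d>0));K=c["camera_matrix"];T=c["world_from_camera"]
    P=np.linalg.solve(K,np.c_[u,v,np.ones(len(u))].T)*d[v,u]
    return (T[:3,:3]@P).T+T[:3,3]
E
python3 - <<'E'
from h import *
np.set_printoptions(precision=1,suppress=True)
t=cv2.imread("pics/top0.png");s=cv2.imread("pics/side0.png");dt=np.load("pics/top0.npy");ds=np.load("pics/side0.npy")
ct,cs=camera_params("top"),camera_params("side")
for n,im,d,c in(("top",t,dt,ct),("side",s,ds,cs)):
    h=cv2.cvtColor(im,cv2.COLOR_BGR2HSV)
    m=cv2.inRange(h,(3,110,60),(16,255,220))
    k,l,st,ce=cv2.connectedComponentsWithStats(m)
    for i in range(1,k):
        if st[i,4]>150:
            P=cloud(c,d,l==i); top=P[P[:,2]>np.percentile(P[:,2],90)-6]
            r=cv2.minAreaRect(top[:,:2].astype(np.float32))
            print(n,st[i],ce[i],"zmax %.0f"%np.percentile(P[:,2],95),r,cv2.boxPoints(r).ravel())
# table height check, rack cloud
print("table",atdepth(ct,350,350,dt[350,350]),atdepth(cs,250,400,ds[400,250]))
for n,u,v,c,d in(("cup",360,160,ct,dt),("jar",182,308,ct,dt),("bottle",440,160,ct,dt),("eyeT",263,213,ct,dt),("knobL",243,291,ct,dt),("knobR",327,256,ct,dt),("padmid",282,265,ct,dt),("stripL",222,238,ct,dt),("stripR",306,207,ct,dt),("rackfL",216,222,ct,dt),("rackfR",297,188,ct,dt),("rackbl",209,198,ct,dt),("rackbr",288,166,ct,dt)):
    print(n,atdepth(c,u,v,d[v,u]))
for u,v in((341,219),(340,235)): print(tri(ct,(263,220),cs,(u,v)))
a=cv2.resize(t[160:310,200:350],(500,500),interpolation=cv2.INTER_CUBIC);b=cv2.resize(s[190:280,280:370],(300,300),interpolation=cv2.INTER_CUBIC)
e=cv2.resize(t[220:330,395:510],(300,287),interpolation=cv2.INTER_CUBIC)
o=np.zeros((590,800,3),np.uint8);o[:500,:500]=a;o[:300,500:]=b;o[300:587,500:]=e
cv2.imwrite("pics/crop0.png",o)
E
```

```text
top [    0     0   572   480 75137] [190.3 289.6] zmax -729 ((777.5590209960938, 400.9644775390625), (1920.0595703125, 1637.2291259765625), 88.68750762939453) [ -62.8 -540.1 1574.  -577.6 1617.9 1342.   -18.9 1379.5]
top [566  20  27  12 152] [580.   24.1] zmax 34 ((1017.0430908203125, -343.3692932128906), (26.14229965209961, 53.69645690917969), 4.696364402770996) [1001.8 -317.7 1006.2 -371.2 1032.3 -369.1 1027.9 -315.5]
top [586 107  20  16 202] [595.3 114.4] zmax 33 ((829.600830078125, -373.7677001953125), (39.604942321777344, 44.270668029785156), 31.546092987060547) [ 801.1 -365.3  824.3 -403.   858.1 -382.3  834.9 -344.5]
top [ 566  136   67   80 2580] [598.9 177.7] zmax 37 ((678.1605224609375, -348.21728515625), (86.9723892211914, 173.08738708496094), 62.8131103515625) [ 581.3 -347.4  735.3 -426.4  775.  -349.1  621.  -270. ]
top [474 201  19  38 501] [482.6 219.3] zmax 36 ((608.8251342773438, -110.94596099853516), (70.80670166015625, 20.679336547851562), 3.8556745052337646) [ 572.8 -103.   574.2 -123.6  644.8 -118.9  643.5  -98.2]
top [411 267  26  53 919] [423.5 293.1] zmax 49
[... 2247 characters left out ...]
4] [205.6 471.4] zmax -735 ((300.24481201171875, 42.687347412109375), (93.30197143554688, 380.6121520996094), 36.2820930480957) [ 150.   168.5  375.3 -138.3  450.5  -83.1  225.2  223.7]
table [360.2 160.1   0.8] [ 439.4 -130.4    0.3]
cup [725.7 131.5  56.8]
jar [443.9 468.1  83.7]
bottle [717.3 -21.6  71.9]
eyeT [627.8 323.6  39.7]
knobL [478.2 365.8  16. ]
knobR [542.8 200.3  20.2]
padmid [528.3 289.5  10.3]
stripL [586.4 409.4   4.5]
stripR [646.2 239.9   4.7]
rackfL [620.4 422.6  -0.2]
rackfR [686.  257.4   6. ]
rackbl [652.4 423.6  70.7]
rackbr [732.8 275.    6.3]
(array([616.1, 324.3,  35.6]), np.float64(2.7736776851524847))
(array([619.9, 328. , -10.9]), np.float64(9.317772843941173))
```

View pics/crop0.png

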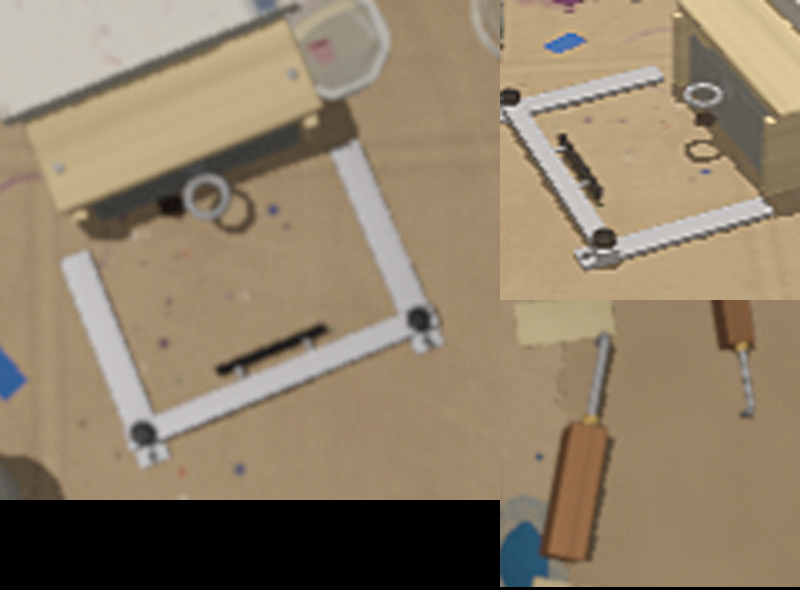

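The crop confirms the choice: the tool at (425,290) is the larger, with a 28x99 handle whose top is at z≈48. The ring is at top px (262.1,219.1) and side px (340.9,218.8). Next I measure the rack axes and work out the first move.

```bash
cat >> h.py <<'E'
from scipy.spatial.transform import Rotation as Ro
np.set_printoptions(precision=4,suppress=True)
def delta(p,yaw):
    "row (turn, shift in m) from the measured pose to TCP p (mm), pointing down, tool yaw"
    s=sensors.sense();R=Ro.from_euler("xyz",s["tcp_rot"])
    T=Ro.from_euler("xyz",[np.pi,0,yaw])
    return np.r_[(R.inv()*T).as_rotvec(),R.inv().apply(np.array(p)-s["eef_pos"])/1000]
E
python3 - <<'E'
from h import *
ct,cs=camera_params("top"),camera_params("side")
print("eye",tri(ct,(262.1,219.1),cs,(340.9,218.8)),onplane(ct,262.1,219.1,38),onplane(cs,340.9,218.8,38))
f=lambda x,y,z:onplane(ct,200+x*.3,160+y*.3,z)
g=lambda x,y,z:onplane(cs,280+(x-500)*.3,190+y*.3,z)
def yaw(a,b):d=b-a;return np.arctan2(d[0],-d[1])  # a->b along -y_rack
for n,a,b,z in(("rack edge",(62,213),(322,105),70),("knobs",(142,433),(418,318),18),("pad",(218,372),(327,328),12)):
    A,B=f(*a,z),f(*b,z);print(n,A,B,np.linalg.norm(B-A),yaw(A,B))
A,B=f(82,262,4),f(145,425,4);d=A-B;print("stripL",np.arctan2(d[1],d[0]))
A,B=f(345,150,4),f(412,308,4);d=A-B;print("stripR",np.arctan2(d[1],d[0]))
A,B=g(510,97,18),g(603,239,18);print("side knobs",A,B,yaw(A,B))
print(delta([465,15,120],np.pi-.239))
E
```

```text
eye (array([616.9228, 325.9406,  35.3234]), np.float64(0.7342263083338514)) [615.966 325.646  38.   ] [617.0162 322.1884  38.    ]
rack edge [601.6157 405.0318  70.    ] [661.4894 256.2377  70.    ] 160.3887341328199 0.38256761518237725
knobs [480.1947 366.359   18.    ] [544.3517 203.3769  18.    ] 175.1550675574463 0.3750156222744887
pad [515.7396 322.2534  12.    ] [540.4965 257.4084  12.    ] 69.41025982190422 0.3647065175777637
stripL 0.3655515964633234
stripR 0.37219533992345666
side knobs [482.0234 359.0186  18.    ] [544.9836 195.3276  18.    ] 0.36718507662169686
[-0.0012 -0.0001 -0.1528 -0.424  -0.433   0.1112]
```

The rows are not in the units I measure in: turns go in shares of 2 rad. I convert before sending: -0.153 rad is -0.0765.

Call:
move_arm:
  motion:
    - [0, 0, -0.0765, -0.424, -0.433, 0.111, 0.0854]
    - [0, 0, -0.0765, -0.424, -0.433, 0.111, 0.0854]
    - [0, 0, -0.0765, -0.424, -0.433, 0.111, 0.0854]
    - [0, 0, -0.0765, -0.424, -0.433, 0.111, 0.0854]
    - [0, 0, -0.0765, -0.424, -0.433, 0.111, 0.0854]
    - [0, 0, -0.0765, -0.424, -0.433, 0.111, 0.0854]
    - [0, 0, -0.0765, -0.424, -0.433, 0.111, 0.0854]
    - [0, 0, -0.0765, -0.424, -0.433, 0.111, 0.0854]

```text
clock: 1.1
eef_pos: [423.0, 119.6, 140.9]
tcp_rot: [3.141, 0.0, 2.903]
contact_force: [2.5, 0.7, 0.1]
opening: 1.001
grasp_force: 0.0
```

```bash
python3 -c "
from h import *
print(delta([465,15,120],np.pi-.239),sensors.sense()['eef_pos'])"
```

```text
[ 0.0003  0.0004  0.0004 -0.0656 -0.0917  0.0209] [422.9613 119.6329 140.9406]
```

Call:
move_arm:
  motion:
    - [0, 0, 0, -0.066, -0.092, 0.021, 0.0854]
    - [0, 0, 0, -0.066, -0.092, 0.021, 0.0854]
    - [0, 0, 0, -0.066, -0.092, 0.021, 0.0854]
    - [0, 0, 0, -0.066, -0.092, 0.021, 0.0854]

```text
clock: 1.6
eef_pos: [464.4, 16.6, 120.0]
tcp_rot: [-3.142, -0.001, 2.902]
contact_force: [-0.5, -0.2, -0.1]
opening: 0.995
grasp_force: 0.0
```

```bash
python3 - <<'E'
from h import *
s=sensors.sense();print(s['eef_pos'],s['tcp_rot'],s['contact_force'])
c=camera_params("wrist");p,d=grab_frame("wrist");cv2.imwrite("pics/w1.png",p[:,:,::-1])
print(c["world_from_camera"])
m=cv2.inRange(cv2.cvtColor(p,cv2.COLOR_RGB2HSV),(3,110,60),(16,255,220))
k,l,st,ce=cv2.connectedComponentsWithStats(m)
for i in range(1,k):
    if st[i,4]>1500:
        P=cloud(c,d,l==i);P=P[(P[:,2]<80)&(P[:,2]>-5)]
        if len(P)<500: continue
        z=np.percentile(P[:,2],90);T=P[abs(P[:,2]-z)<4]
        r=cv2.minAreaRect(T[:,:2].astype(np.float32));b=cv2.boxPoints(r)
        print(st[i],z,r,b.ravel())
E
```

```text
[464.3531  16.5854 119.9851] [-3.1416 -0.001   2.9017] [-0.5433 -0.167  -0.0503]
[[  0.2382   0.9308   0.2771 393.6603]
 [  0.9712  -0.2283  -0.0679  32.617 ]
 [  0.0001   0.2853  -0.9584 263.0317]
 [  0.       0.       0.       1.    ]]
[   0  159  105  208 7291] 0.16377524658076953 ((445.7882995605469, -231.03195190429688), (44.455535888671875, 192.2351531982422), 89.3152084350586) [ 349.4119 -252.1094  541.6333 -254.4069  542.1647 -209.9545  349.9433
 -207.657 ]
[ 295  171   44  145 5794] 46.9888405541838 ((464.3337097167969, 12.954170227050781), (27.989709854125977, 98.6893081665039), 76.32907104492188) [413.0794  11.0182 508.9728 -12.3066 515.588   14.8902 419.6946  38.2149]
```

View pics/w1.png

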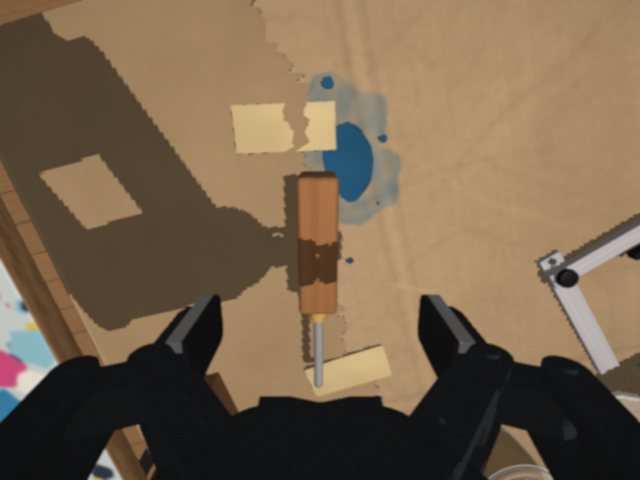

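Wrist view: the handle is at (318,243), square to the fingers, with the hook at (319,383). It gives the centre as (464.3,13.0), top 47 and yaw -0.239, so I descend to TCP z=12.

Call:
move_arm:
  motion:
    - [0, 0, 0, 0, -0.0035, 0.06, 0.0854]
    - [0, 0, 0, 0, -0.0035, 0.09, 0.0854]
    - [0, 0, 0, 0, -0.0035, 0.108, 0.0854]
    - [0, 0, 0, 0, -0.0035, 0.108, 0.0854]
    - [0, 0, 0, 0, -0.0035, 0.108, 0.05]

```text
clock: 2.28
eef_pos: [464.4, 13.9, 13.0]
tcp_rot: [3.141, 0.001, 2.904]
contact_force: [0.6, 0.3, 0.1]
opening: 0.818
grasp_force: 0.0
```

Call:
move_arm:
  motion:
    - [0, 0, 0, 0, 0, 0, 0.02]
    - [0, 0, 0, 0, 0, 0, 0.015]
    - [0, 0, 0, 0, 0, 0, 0.015]
    - [0, 0, 0, 0, 0, 0, 0.015]
    - [0, 0, 0, 0, 0, 0, 0.015]
    - [0, 0, 0, 0, 0, 0, 0.015]
  grip_force: 60

```text
clock: 3.02
eef_pos: [464.6, 13.1, 13.0]
tcp_rot: [3.141, 0.001, 2.903]
contact_force: [-2.1, 1.7, 8.3]
opening: 0.319
grasp_force: 59.2
```

```bash
python3 - <<'E'
from h import *
s=sensors.sense();print(s['eef_pos'],s['tcp_rot'],s['contact_force'],s['opening']*85.4,s['grasp_force'])
E
```

```text
[464.562   13.1371  13.0045] [3.1411 0.0011 2.9025] [-2.1154  1.6946  8.2634] 27.234588316939476 59.17482376098633
```

Gripped: 27 mm opening at 59 N. Lift, then go to a viewing hover beside the eye.

Call:
move_arm:
  motion:
    - [0, 0, 0, 0, 0, -0.03, 0.015]
    - [0, 0, 0, 0, 0, -0.08, 0.015]
    - [0, 0, 0, 0, 0, -0.14, 0.015]
    - [0, 0, 0, 0, 0, -0.187, 0.015]
    - [0, 0, 0, 0, 0, -0.187, 0.015]

```text
clock: 3.65
eef_pos: [466.2, 13.0, 202.8]
tcp_rot: [3.14, 0.007, 2.903]
contact_force: [-0.8, -0.1, -2.0]
opening: 0.316
grasp_force: 59.9
```

```bash
python3 -c "
from h import *
s=sensors.sense();print(s['eef_pos'],s['contact_force'],s['wrist_torque'],delta([517,248,200],np.pi+.372))"
```

```text
[466.2423  13.0476 202.8471] [-0.7829 -0.0562 -2.0449] [ 0.0084 -0.0029  0.0144] [-0.0003  0.0074 -0.611   0.0063  0.2403  0.0033]
```

Converted, -0.611 rad is -0.3055.

Call:
move_arm:
  motion:
    - [0, 0, -0.06, 0.001, 0.04, 0.003, 0.015]
    - [0, 0, -0.12, 0.002, 0.08, 0.003, 0.015]
    - [0, 0, -0.18, 0.003, 0.13, 0.003, 0.015]
    - [0, 0, -0.24, 0.005, 0.18, 0.003, 0.015]
    - [0, 0, -0.29, 0.006, 0.22, 0.003, 0.015]
    - [0, 0, -0.3055, 0.006, 0.24, 0.003, 0.015]
    - [0, 0, -0.3055, 0.006, 0.24, 0.003, 0.015]
    - [0, 0, -0.3055, 0.006, 0.24, 0.003, 0.015]

```text
clock: 4.65
eef_pos: [514.3, 246.4, 195.5]
tcp_rot: [-3.141, -0.002, -2.771]
contact_force: [-0.6, -0.5, -1.7]
opening: 0.316
grasp_force: 59.9
```

```bash
python3 - <<'E'
from h import *
s=sensors.sense();print(s['eef_pos'],s['tcp_rot'],s['contact_force'],s['wrist_torque'])
c=camera_params("wrist");p,d=grab_frame("wrist");cv2.imwrite("pics/w2.png",p[:,:,::-1]);np.save("pics/w2.npy",d);np.savez("pics/w2c.npz",**c)
E
```

```text
[514.3117 246.4351 195.4766] [-3.1411 -0.0018 -2.7709] [-0.6367 -0.4881 -1.6546] [-0.0143 -0.0332  0.0153]
```

View pics/w2.png

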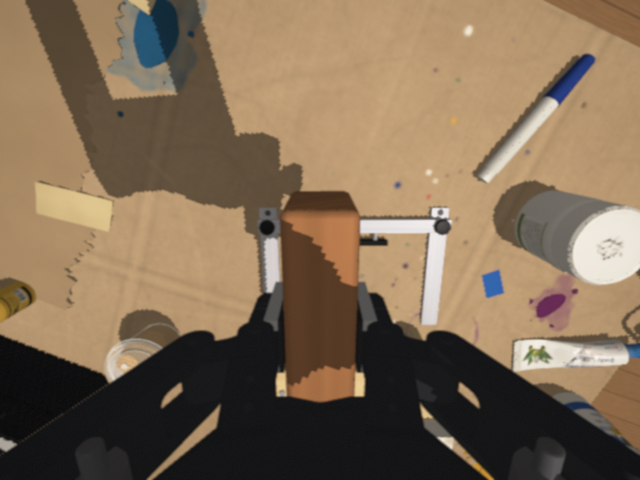

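Wrist view: the handle hides the ring, but the knobs at (267,227) and (442,227) lie level, so the yaw is right. I'll cross-check the knobs, then servo the tip onto the eye in the fixed cameras.

```bash
python3 - <<'E'
from h import *
c=np.load("pics/w2c.npz")
A,B=onplane(c,267,227,18),onplane(c,442,227,18);print(A,B,np.linalg.norm(A-B));d=A-B;print("yaw",np.arctan2(d[0],-d[1]))
print(sensors.sense()['tcp_rot'][2]+np.pi,delta([504.5,281,97],np.pi+.372))
E
```

```text
[544.1392 200.2761  18.    ] [481.2187 362.466   18.    ] 173.96717327918515
yaw 0.3700701285870029
0.3704514679128317 [-0.0004 -0.0013 -0.0015 -0.0034  0.036   0.0987]
```

Call:
move_arm:
  motion:
    - [0, 0, 0, -0.001, 0.018, 0.03, 0.015]
    - [0, 0, 0, -0.003, 0.036, 0.07, 0.015]
    - [0, 0, 0, -0.003, 0.036, 0.1, 0.015]
    - [0, 0, 0, -0.003, 0.036, 0.12, 0.015]
    - [0, 0, 0, -0.003, 0.036, 0.12, 0.015]
    - [0, 0, 0, -0.003, 0.036, 0.12, 0.015]

```text
clock: 5.45
eef_pos: [505.3, 281.9, 77.1]
tcp_rot: [3.142, 0.001, -2.77]
contact_force: [-0.8, 0.1, -1.9]
opening: 0.319
grasp_force: 60.0
```

```bash
python3 - <<'E'
from h import *
s=sensors.sense();print(s['eef_pos'],s['tcp_rot'],s['contact_force'])
a=grab_frame("top")[0];b=grab_frame("side")[0]
cv2.imwrite("pics/t3.png",a[:,:,::-1]);cv2.imwrite("pics/s3.png",b[:,:,::-1])
o=np.zeros((400,800,3),np.uint8)
o[:,:400]=cv2.resize(a[190:240,240:290],(400,400),interpolation=cv2.INTER_CUBIC)
o[:,400:]=cv2.resize(b[180:240,310:370],(400,400),interpolation=cv2.INTER_CUBIC)
cv2.imwrite("pics/c3.png",o[:,:,::-1])
E
```

```text
[505.2626 281.9433  77.1217] [ 3.1415  0.001  -2.7704] [-0.7569  0.0672 -1.9019]
```

View pics/c3.png

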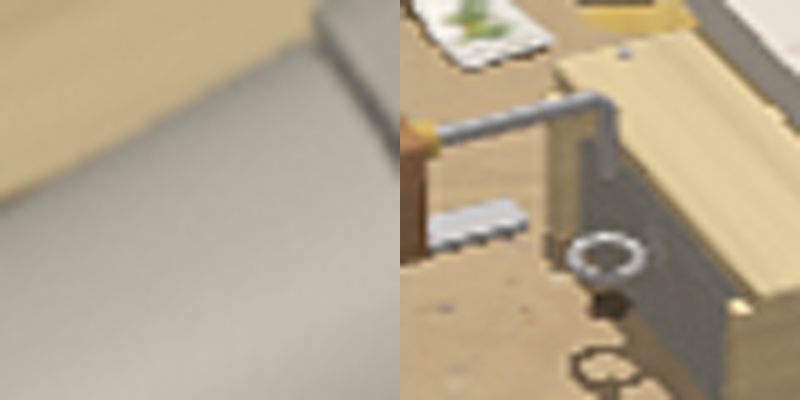

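Side crop: the tip is at crop (608,178), i.e. px (341.2,206.7), and the ring centre at px (341.0,218.4). The arm hides the top view. I take the bias from the tip's known position.

```bash
python3 - <<'E'
from h import *
cs=camera_params("side");s=sensors.sense();y=s['tcp_rot'][2]+np.pi
tip=s['eef_pos']+np.array([120*np.cos(y),120*np.sin(y),-8])
t=onplane(cs,341.2,206.2,tip[2]);e=onplane(cs,341.05,218.4,38)
print(tip,t,e,"eye corrected",e-t+tip)
E
```

```text
[617.2825 325.8973  69.4384] [617.8977 326.6982  69.4384] [617.4691 323.7876  38.    ] eye corrected [616.8538 322.9867  38.    ]
```

Call:
move_arm:
  motion:
    - [0, 0, 0, 0.0015, -0.002, 0, 0.015]
    - [0, 0, 0, 0.0015, -0.002, 0.01, 0.015]
    - [0, 0, 0, 0.0015, -0.002, 0.022, 0.015]
    - [0, 0, 0, 0.0015, -0.002, 0.022, 0.015]

```text
clock: 6.05
eef_pos: [503.0, 279.4, 52.7]
tcp_rot: [-3.141, -0.003, -2.769]
contact_force: [-0.6, -0.5, -2.3]
opening: 0.32
grasp_force: 60.0
```

```bash
python3 - <<'E'
from h import *
s=sensors.sense();print(s['eef_pos'],s['contact_force'])
b=grab_frame("side")[0]
cv2.imwrite("pics/c4.png",cv2.resize(b[190:240,315:365],(500,500),interpolation=cv2.INTER_CUBIC)[:,:,::-1])
E
```

```text
[503.0005 279.3891  52.6831] [-0.6404 -0.494  -2.2644]
```

View pics/c4.png

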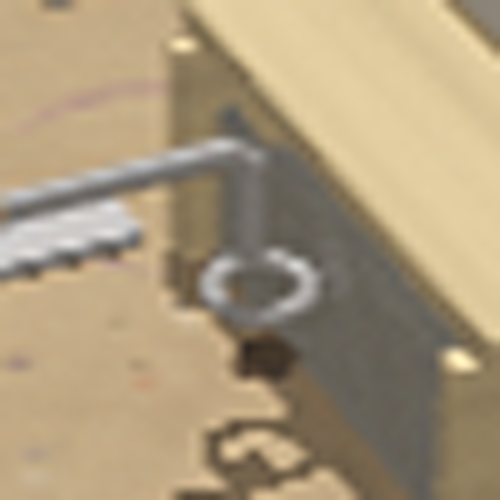

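Side crop: the tip is at crop (248,255) and the ring centre at (261,285), so the tip is ~2 mm short in x. Correct and lower into the hole.

Call:
move_arm:
  motion:
    - [0, 0, 0, -0.002, -0.0007, 0, 0.015]
    - [0, 0, 0, -0.002, -0.0007, 0.004, 0.015]
    - [0, 0, 0, -0.002, -0.0007, 0.008, 0.015]
    - [0, 0, 0, -0.002, -0.0007, 0.011, 0.015]
    - [0, 0, 0, -0.002, -0.0007, 0.011, 0.015]

```text
clock: 6.72
eef_pos: [505.9, 279.9, 42.9]
tcp_rot: [-3.142, -0.001, -2.769]
contact_force: [0.3, -0.1, -2.3]
opening: 0.318
grasp_force: 60.0
```

```bash
python3 - <<'E'
from h import *
s=sensors.sense();print(s['eef_pos'],s['contact_force'],s['wrist_torque'])
b=grab_frame("side")[0]
cv2.imwrite("pics/c5.png",cv2.resize(b[190:240,315:365],(500,500),interpolation=cv2.INTER_CUBIC)[:,:,::-1])
E
```

```text
[505.895  279.8672  42.879 ] [ 0.3075 -0.1235 -2.3084] [-0.0409  0.0095  0.0084]
```

View pics/c5.png

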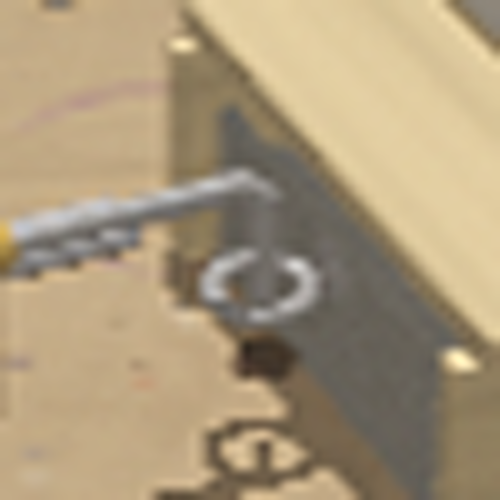

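Rod at crop (262,285), inside the ring with no contact force, and its shadow falls inside the ring's shadow. Lower 11 mm more.

Call:
move_arm:
  motion:
    - [0, 0, 0, 0, 0, 0.004, 0.015]
    - [0, 0, 0, 0, 0, 0.008, 0.015]
    - [0, 0, 0, 0, 0, 0.011, 0.015]
    - [0, 0, 0, 0, 0, 0.011, 0.015]

```text
clock: 7.28
eef_pos: [505.9, 279.9, 31.8]
tcp_rot: [-3.141, -0.001, -2.769]
contact_force: [0.4, -0.9, -1.5]
opening: 0.32
grasp_force: 60.0
```

```bash
python3 -c "
from h import *
s=sensors.sense();print(s['eef_pos'],s['contact_force'],s['tcp_rot'])"
```

```text
[505.9257 279.8599  31.8313] [ 0.4295 -0.8521 -1.4664] [-3.1415 -0.0006 -2.7694]
```

Call:
move_arm:
  motion:
    - [0, 0, 0, 0.004, 0, 0, 0.015]
    - [0, 0, 0, 0.01, 0, 0, 0.015]
    - [0, 0, 0, 0.018, 0, 0, 0.015]
    - [0, 0, 0, 0.026, 0, 0, 0.015]
    - [0, 0, 0, 0.034, 0, 0, 0.015]
    - [0, 0, 0, 0.042, 0, 0, 0.015]
    - [0, 0, 0, 0.05, 0, 0, 0.015]
    - [0, 0, 0, 0.055, 0, 0, 0.015]

```text
clock: 8.28
eef_pos: [454.5, 259.8, 32.3]
tcp_rot: [3.142, 0.0, -2.769]
contact_force: [2.7, -0.1, -2.1]
opening: 0.318
grasp_force: 60.0
```

```bash
cat >> h.py <<'E'
def pull():
    s=sensors.sense();y=-2.7694;u=np.array([np.cos(y),np.sin(y),0]);v=np.array([-np.sin(y),np.cos(y),0])
    d=s['eef_pos']-[505.93,279.86,31.83];f=s['contact_force']
    print("t %.2f out %.2f lat %.2f z %.2f | F out %.2f lat %.2f z %.2f"%(s['clock'],d@u,d@v,d[2],f@u,f@v,f[2]),s['wrist_torque'],s['tcp_rot'])
E
python3 -c "
from h import *
pull()
a=grab_frame('side')[0]
cv2.imwrite('pics/c6.png',cv2.resize(a[170:290,220:380],(800,600),interpolation=cv2.INTER_CUBIC)[:,:,::-1])"
```

```text
t 8.28 out 55.15 lat -0.05 z 0.47 | F out -2.46 lat 1.05 z -2.06 [ 0.1314 -0.3537 -0.0087] [ 3.1416  0.0003 -2.7693]
```

View pics/c6.png

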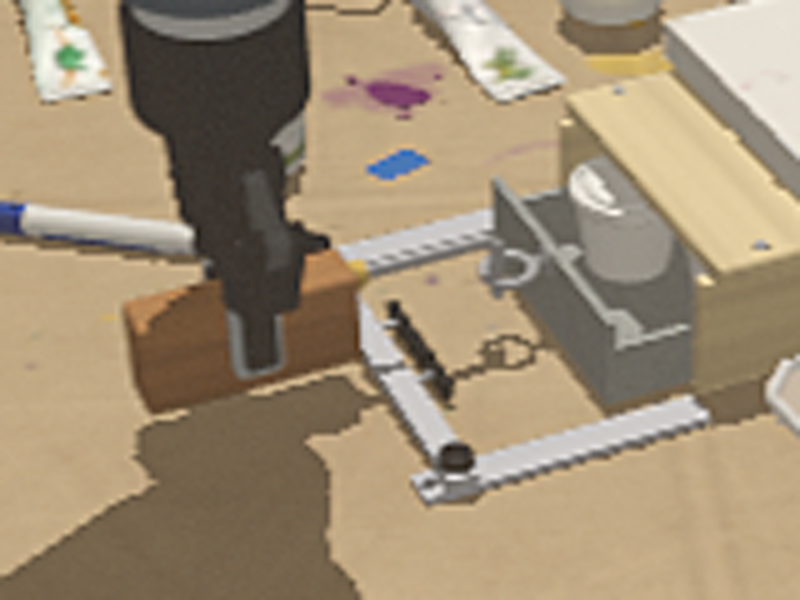

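The tray is following (ring at 505,265; drag ~2.5 N). Continue, slowing towards the pad.

Call:
move_arm:
  motion:
    - [0, 0, 0, 0.004, 0, 0, 0.015]
    - [0, 0, 0, 0.009, 0, 0, 0.015]
    - [0, 0, 0, 0.013, 0, 0, 0.015]
    - [0, 0, 0, 0.016, 0, 0, 0.015]
    - [0, 0, 0, 0.018, 0, 0, 0.015]
    - [0, 0, 0, 0.019, 0, 0, 0.015]

```text
clock: 9.07
eef_pos: [437.1, 253.0, 32.2]
tcp_rot: [-3.142, -0.0, -2.769]
contact_force: [1.7, 0.7, -2.4]
opening: 0.323
grasp_force: 59.9
```

```bash
python3 - <<'E'
from h import *
pull()
# remaining gap in top view is hidden by the arm; use side depth cloud: tray front top edge vs pad
cs=camera_params("side");a,d=grab_frame("side")
P=cloud(cs,d,np.ones(d.shape,bool));y=.3722;O=np.array([512.7,279.2,0]) # knob mid + side bias
q=P[:,:2]-O[:2];X=q@[np.cos(y),np.sin(y)];Y=q@[-np.sin(y),np.cos(y)]
k=(abs(Y)<60)&(P[:,2]>41)&(P[:,2]<48)&(X>8)&(X<120);print("wall x pct",np.percentile(X[k],[2,10,30,50]),k.sum())
k2=(abs(Y)<35)&(P[:,2]>9)&(P[:,2]<14)&(X>5)&(X<40);print("pad",np.percentile(X[k2],[5,50,95]) if k2.any() else None)
E
```

```text
t 9.07 out 73.87 lat -0.03 z 0.37 | F out -1.84 lat 0.02 z -2.40 [ 0.1368 -0.3016  0.0161] [-3.1416 -0.     -2.7694]
wall x pct [35.3041 62.0248 64.3675 89.9073] 226
pad [ 5.6679 16.0171 20.4249]
```

Call:
move_arm:
  motion:
    - [0, 0, 0, 0.004, 0, 0, 0.015]
    - [0, 0, 0, 0.008, 0, 0, 0.015]
    - [0, 0, 0, 0.012, 0, 0, 0.015]
    - [0, 0, 0, 0.016, 0, 0, 0.015]
    - [0, 0, 0, 0.019, 0, 0, 0.015]
    - [0, 0, 0, 0.021, 0, 0, 0.015]
    - [0, 0, 0, 0.023, 0, 0, 0.015]
    - [0, 0, 0, 0.025, 0, 0, 0.015]

```text
clock: 10.12
eef_pos: [413.9, 244.0, 32.2]
tcp_rot: [3.142, 0.0, -2.769]
contact_force: [1.5, 1.1, -2.1]
opening: 0.321
grasp_force: 59.9
```

```bash
python3 -c "
from h import *
pull()"
```

```text
t 10.12 out 98.81 lat -0.05 z 0.38 | F out -1.82 lat -0.48 z -2.15 [ 0.1134 -0.3221  0.0197] [ 3.1416  0.0001 -2.7694]
```

Small steps now, 4 mm per call.

Call:
move_arm:
  motion:
    - [0, 0, 0, 0.001, 0, 0, 0.015]
    - [0, 0, 0, 0.002, 0, 0, 0.015]
    - [0, 0, 0, 0.003, 0, 0, 0.015]
    - [0, 0, 0, 0.004, 0, 0, 0.015]

```text
clock: 10.62
eef_pos: [410.1, 242.5, 32.2]
tcp_rot: [-3.142, 0.0, -2.769]
contact_force: [2.3, 0.4, -1.7]
opening: 0.32
grasp_force: 59.9
```

Call:
move_arm:
  motion:
    - [0, 0, 0, 0.001, 0, 0, 0.015]
    - [0, 0, 0, 0.002, 0, 0, 0.015]
    - [0, 0, 0, 0.003, 0, 0, 0.015]

```text
clock: 11.0
eef_pos: [407.3, 241.4, 32.2]
tcp_rot: [3.142, -0.0, -2.769]
contact_force: [1.1, 0.6, -2.3]
opening: 0.315
grasp_force: 59.9
```

```bash
python3 -c "
from h import *
pull()"
```

```text
t 11.00 out 105.85 lat -0.04 z 0.37 | F out -1.27 lat -0.20 z -2.35 [ 0.1439 -0.2799  0.0238] [ 3.1416 -0.     -2.7694]
```

Call:
move_arm:
  motion:
    - [0, 0, 0, 0.001, 0, 0, 0.015]
    - [0, 0, 0, 0.002, 0, 0, 0.015]
    - [0, 0, 0, 0.003, 0, 0, 0.015]

```text
clock: 11.38
eef_pos: [404.5, 240.3, 32.2]
tcp_rot: [-3.142, -0.0, -2.769]
contact_force: [1.5, 1.4, -1.7]
opening: 0.315
grasp_force: 59.9
```

Call:
move_arm:
  motion:
    - [0, 0, 0, 0.001, 0, 0, 0.015]
    - [0, 0, 0, 0.002, 0, 0, 0.015]
    - [0, 0, 0, 0.002, 0, 0, 0.015]

```text
clock: 11.75
eef_pos: [402.6, 239.5, 32.2]
tcp_rot: [-3.142, -0.0, -2.769]
contact_force: [1.8, 1.2, -2.1]
opening: 0.318
grasp_force: 59.9
```

```bash
python3 -c "
from h import *
pull()"
```

```text
t 11.75 out 110.94 lat -0.02 z 0.36 | F out -2.07 lat -0.43 z -2.07 [ 0.0424 -0.2254 -0.028 ] [-3.1416 -0.0002 -2.7694]
```

Call:
move_arm:
  motion:
    - [0, 0, 0, 0.001, 0, 0, 0.015]
    - [0, 0, 0, 0.002, 0, 0, 0.015]
    - [0, 0, 0, 0.002, 0, 0, 0.015]

```text
clock: 12.12
eef_pos: [400.7, 238.8, 32.2]
tcp_rot: [-3.142, -0.0, -2.769]
contact_force: [1.6, 0.8, -2.2]
opening: 0.322
grasp_force: 59.9
```

```bash
python3 -c "
from h import *
pull()"
```

```text
t 12.12 out 112.92 lat -0.02 z 0.37 | F out -1.80 lat -0.13 z -2.20 [ 0.1189 -0.2056  0.029 ] [-3.1416 -0.0002 -2.7694]
```

Call:
move_arm:
  motion:
    - [0, 0, 0, 0.001, 0, 0, 0.015]
    - [0, 0, 0, 0.002, 0, 0, 0.015]
    - [0, 0, 0, 0.002, 0, 0, 0.015]

```text
clock: 12.5
eef_pos: [398.8, 238.1, 32.2]
tcp_rot: [-3.142, -0.0, -2.769]
contact_force: [1.3, 1.1, -1.3]
opening: 0.32
grasp_force: 59.9
```

```bash
python3 -c "
from h import *
pull()"
```

```text
t 12.50 out 114.96 lat -0.03 z 0.36 | F out -1.56 lat -0.52 z -1.33 [ 0.0639 -0.2133  0.0049] [-3.1416 -0.0002 -2.7694]
```

Call:
move_arm:
  motion:
    - [0, 0, 0, 0.001, 0, 0, 0.015]
    - [0, 0, 0, 0.002, 0, 0, 0.015]
    - [0, 0, 0, 0.002, 0, 0, 0.015]

```text
clock: 12.88
eef_pos: [397.4, 237.6, 32.3]
tcp_rot: [3.142, 0.001, -2.769]
contact_force: [2.7, 1.1, -2.5]
opening: 0.32
grasp_force: 59.8
```

```bash
python3 -c "
from h import *
pull()
a=grab_frame('side')[0]
cv2.imwrite('pics/c7.png',cv2.resize(a[190:270,250:357],(800,600),interpolation=cv2.INTER_CUBIC)[:,:,::-1])"
```

```text
t 12.88 out 116.51 lat -0.07 z 0.44 | F out -2.89 lat -0.09 z -2.46 [ 0.0862 -0.4421  0.0238] [ 3.1415  0.0006 -2.7694]
```

View pics/c7.png

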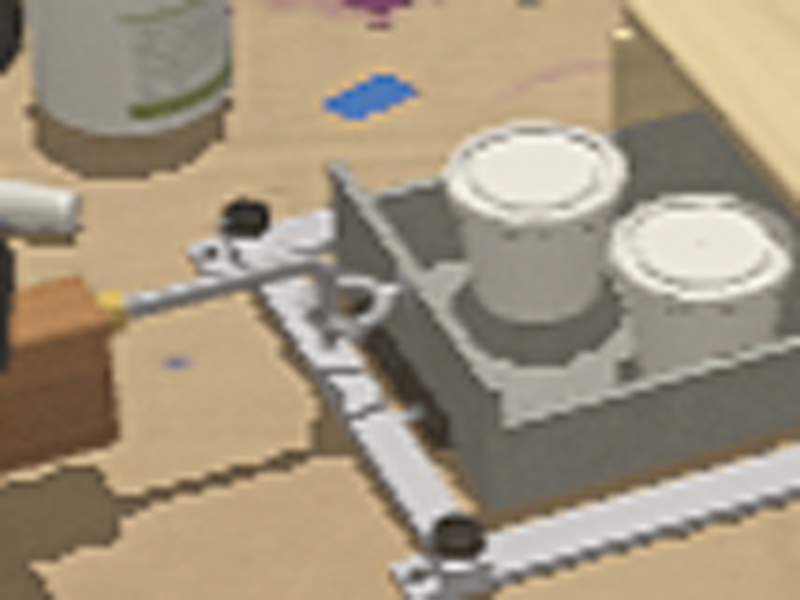

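Side crop: the hook is in the ring (330,300) and the tray front is at the black pad (410,390). The force is starting to rise.

Call:
move_arm:
  motion:
    - [0, 0, 0, 0.0005, 0, 0, 0.015]
    - [0, 0, 0, 0.001, 0, 0, 0.015]
    - [0, 0, 0, 0.0015, 0, 0, 0.015]
    - [0, 0, 0, 0.0015, 0, 0, 0.015]

```text
clock: 13.42
eef_pos: [396.4, 237.2, 32.4]
tcp_rot: [3.141, 0.001, -2.769]
contact_force: [7.2, 1.6, -3.2]
opening: 0.318
grasp_force: 59.7
```

```bash
python3 -c "
from h import *
pull()"
```

```text
t 13.43 out 117.51 lat -0.11 z 0.53 | F out -7.32 lat 1.16 z -3.23 [ 0.1357 -0.6843 -0.097 ] [ 3.1414  0.0014 -2.7694]
```

Call:
move_arm:
  motion:
    - [0, 0, 0, 0.0005, 0, 0, 0.015]
    - [0, 0, 0, 0.001, 0, 0, 0.015]
    - [0, 0, 0, 0.0012, 0, 0, 0.015]
    - [0, 0, 0, 0.0012, 0, 0, 0.015]

```text
clock: 13.92
eef_pos: [395.8, 237.0, 32.5]
tcp_rot: [3.141, 0.002, -2.769]
contact_force: [8.0, 0.9, -5.7]
opening: 0.319
grasp_force: 59.5
```

```bash
python3 -c "
from h import *
pull()"
```

```text
t 13.93 out 118.17 lat -0.16 z 0.62 | F out -7.80 lat 2.11 z -5.68 [ 0.2402 -0.8418 -0.1329] [ 3.1413  0.0024 -2.7694]
```

Call:
move_arm:
  motion:
    - [0, 0, 0, 0.0005, 0, 0, 0.015]
    - [0, 0, 0, 0.001, 0, 0, 0.015]
    - [0, 0, 0, 0.0015, 0, 0, 0.015]
    - [0, 0, 0, 0.0015, 0, 0, 0.015]

```text
clock: 14.42
eef_pos: [394.9, 236.8, 32.5]
tcp_rot: [3.141, 0.003, -2.769]
contact_force: [9.2, 2.7, -6.2]
opening: 0.318
grasp_force: 59.4
```

```bash
python3 -c "
from h import *
pull()"
```

```text
t 14.43 out 119.08 lat -0.22 z 0.70 | F out -9.50 lat 0.85 z -6.23 [ 0.1811 -1.0334 -0.0925] [ 3.1412  0.0035 -2.7694]
```

Call:
move_arm:
  motion:
    - [0, 0, 0, 0.0005, 0, 0, 0.015]
    - [0, 0, 0, 0.001, 0, 0, 0.015]
    - [0, 0, 0, 0.001, 0, 0, 0.015]
    - [0, 0, 0, 0.001, 0, 0, 0.015]

```text
clock: 14.92
eef_pos: [394.4, 236.6, 32.6]
tcp_rot: [3.141, 0.004, -2.77]
contact_force: [11.4, 3.0, -7.3]
opening: 0.318
grasp_force: 59.4
```

```bash
python3 -c "
from h import *
pull()"
```

```text
t 14.93 out 119.62 lat -0.24 z 0.78 | F out -11.69 lat 1.32 z -7.32 [ 0.2303 -1.1666 -0.0705] [ 3.1411  0.0043 -2.7695]
```

Pull on the stop is ≈10 N net of drag. Hold for 1.5 s.

Call:
move_arm:
  motion:
    - [0, 0, 0, 0, 0, 0, 0.015]
    - [0, 0, 0, 0, 0, 0, 0.015]
    - [0, 0, 0, 0, 0, 0, 0.015]
    - [0, 0, 0, 0, 0, 0, 0.015]
    - [0, 0, 0, 0, 0, 0, 0.015]
    - [0, 0, 0, 0, 0, 0, 0.015]
    - [0, 0, 0, 0, 0, 0, 0.015]
    - [0, 0, 0, 0, 0, 0, 0.015]

```text
clock: 15.92
eef_pos: [394.5, 236.6, 32.6]
tcp_rot: [3.141, 0.004, -2.77]
contact_force: [11.2, 3.7, -7.4]
opening: 0.322
grasp_force: 59.4
```

Call:
move_arm:
  motion:
    - [0, 0, 0, 0, 0, 0, 0.015]
    - [0, 0, 0, 0, 0, 0, 0.015]
    - [0, 0, 0, 0, 0, 0, 0.015]
    - [0, 0, 0, 0, 0, 0, 0.015]

```text
clock: 16.42
eef_pos: [394.4, 236.6, 32.6]
tcp_rot: [3.141, 0.004, -2.77]
contact_force: [10.3, 3.4, -7.7]
opening: 0.32
grasp_force: 59.4
```

```bash
python3 -c "
from h import *
pull()"
```

```text
t 16.43 out 119.58 lat -0.24 z 0.79 | F out -10.80 lat 0.55 z -7.65 [ 0.2607 -1.2086 -0.2098] [ 3.1411  0.0043 -2.7695]
```

Call:
move_arm:
  motion:
    - [0, 0, 0, -0.001, 0, 0, 0.015]
    - [0, 0, 0, -0.002, 0, 0, 0.015]
    - [0, 0, 0, -0.003, 0, 0, 0.015]
    - [0, 0, 0, -0.004, 0, 0, 0.015]
    - [0, 0, 0, -0.005, 0, 0, 0.015]
    - [0, 0, 0, -0.006, 0, 0, 0.015]
    - [0, 0, 0, -0.006, 0, 0, 0.015]

```text
clock: 17.3
eef_pos: [397.3, 237.4, 32.1]
tcp_rot: [-3.141, -0.001, -2.769]
contact_force: [1.4, 0.8, -2.0]
opening: 0.315
grasp_force: 60.0
```

```bash
python3 -c "
from h import *
pull()"
```

```text
t 17.30 out 116.59 lat 0.03 z 0.23 | F out -1.56 lat -0.26 z -2.01 [ 0.0559 -0.1875  0.0075] [-3.1414 -0.0011 -2.7694]
```

Call:
move_arm:
  motion:
    - [0, 0, 0, -0.001, 0, 0, 0.015]
    - [0, 0, 0, -0.002, 0, 0, 0.015]
    - [0, 0, 0, -0.003, 0, 0, 0.015]
    - [0, 0, 0, -0.004, 0, 0, 0.015]
    - [0, 0, 0, -0.004, 0, 0, 0.015]

```text
clock: 17.92
eef_pos: [401.6, 239.2, 32.2]
tcp_rot: [-3.142, -0.0, -2.769]
contact_force: [0.2, 0.9, -1.9]
opening: 0.319
grasp_force: 60.0
```

```bash
python3 - <<'E'
from h import *
pull()
a=grab_frame('side')[0]
cv2.imwrite('pics/c8.png',cv2.resize(a[210:250,275:328],(800,600),interpolation=cv2.INTER_CUBIC)[:,:,::-1])
E
```

```text
t 17.93 out 111.94 lat -0.03 z 0.35 | F out -0.56 lat -0.76 z -1.93 [-0.0224  0.0555  0.0006] [-3.1416 -0.0001 -2.7694]
```

View pics/c8.png

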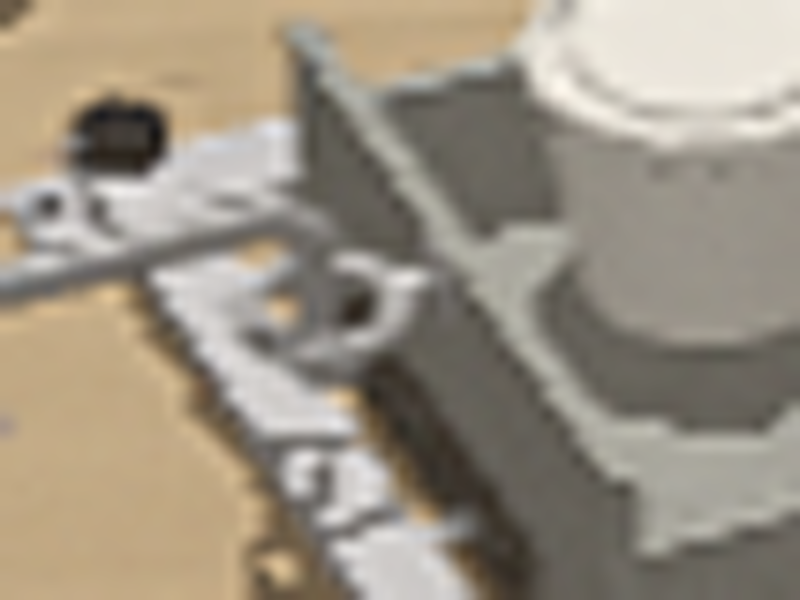

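Rod near the middle of the ring (315,300), gaps on both sides, tray still at the pad. Lift out.

Call:
move_arm:
  motion:
    - [0, 0, 0, 0, 0, -0.005, 0.015]
    - [0, 0, 0, 0, 0, -0.012, 0.015]
    - [0, 0, 0, 0, 0, -0.02, 0.015]
    - [0, 0, 0, 0, 0, -0.03, 0.015]
    - [0, 0, 0, 0, 0, -0.05, 0.015]
    - [0, 0, 0, 0, 0, -0.08, 0.015]
    - [0, 0, 0, 0, 0, -0.1, 0.015]
    - [0, 0, 0, 0, 0, -0.1, 0.015]

```text
clock: 18.98
eef_pos: [402.6, 239.8, 133.9]
tcp_rot: [3.141, 0.004, -2.769]
contact_force: [1.0, 0.4, -2.4]
opening: 0.319
grasp_force: 60.0
```

```bash
python3 - <<'E'
from h import *
pull();print(delta([465,14,132],np.pi-.239))
E
```

```text
t 18.98 out 110.79 lat -0.22 z 102.11 | F out -1.12 lat -0.02 z -2.39 [ 0.0182  0.0769 -0.0211] [ 3.141   0.0037 -2.7694]
[ 0.0017  0.0034  0.6112  0.024  -0.233   0.0017]
```

Converted, 0.611 rad is 0.3055.

Call:
move_arm:
  motion:
    - [0, 0, 0, 0.003, -0.03, 0, 0.015]
    - [0, 0, 0.06, 0.007, -0.07, 0, 0.015]
    - [0, 0, 0.12, 0.011, -0.11, 0, 0.015]
    - [0, 0, 0.18, 0.016, -0.155, 0, 0.015]
    - [0, 0, 0.24, 0.02, -0.195, 0, 0.015]
    - [0, 0, 0.29, 0.023, -0.223, 0, 0.015]
    - [0, 0, 0.3055, 0.024, -0.233, 0, 0.015]
    - [0, 0, 0.3055, 0.024, -0.233, 0, 0.015]

```text
clock: 19.98
eef_pos: [463.6, 13.3, 131.7]
tcp_rot: [-3.141, -0.001, 2.903]
contact_force: [0.6, 0.7, -2.4]
opening: 0.323
grasp_force: 60.1
```

```bash
python3 - <<'E'
from h import *
s=sensors.sense();print(s['eef_pos'],s['tcp_rot'],s['contact_force']);print(delta([465,14,15],np.pi-.239))
E
```

```text
[463.5989  13.2888 131.6705] [-3.1415 -0.001   2.9028] [ 0.6491  0.7299 -2.3984]
[-0.0001 -0.001   0.0002 -0.0013  0.001   0.1167]
```

Call:
move_arm:
  motion:
    - [0, 0, 0, 0, 0, 0.04, 0.015]
    - [0, 0, 0, 0, 0, 0.08, 0.015]
    - [0, 0, 0, 0, 0, 0.105, 0.015]
    - [0, 0, 0, 0, 0, 0.114, 0.015]
    - [0, 0, 0, 0, 0, 0.1165, 0.015]
    - [0, 0, 0, 0, 0, 0.1165, 0.015]

```text
clock: 20.72
eef_pos: [464.5, 13.7, 16.4]
tcp_rot: [3.141, 0.001, 2.903]
contact_force: [0.0, 0.1, -2.3]
opening: 0.325
grasp_force: 60.1
```

Call:
move_arm:
  motion:
    - [0, 0, 0, 0, 0, 0.0005, 0.015]
    - [0, 0, 0, 0, 0, 0.001, 0.015]
    - [0, 0, 0, 0, 0, 0.0015, 0.015]
    - [0, 0, 0, 0, 0, 0.0015, 0.015]

```text
clock: 21.22
eef_pos: [464.0, 13.3, 14.3]
tcp_rot: [-3.142, 0.0, 2.903]
contact_force: [-0.1, 0.7, -1.9]
opening: 0.318
grasp_force: 60.1
```

Call:
move_arm:
  motion:
    - [0, 0, 0, 0, 0, 0.0005, 0.015]
    - [0, 0, 0, 0, 0, 0.001, 0.015]
    - [0, 0, 0, 0, 0, 0.0013, 0.015]
    - [0, 0, 0, 0, 0, 0.0013, 0.015]

```text
clock: 21.72
eef_pos: [463.9, 13.4, 13.0]
tcp_rot: [-3.142, -0.0, 2.903]
contact_force: [-1.4, 0.4, 3.9]
opening: 0.317
grasp_force: 60.9
```

Contact with the table (Fz +3.9). Open and withdraw.

Call:
move_arm:
  motion:
    - [0, 0, 0, 0, 0, 0, 0.035]
    - [0, 0, 0, 0, 0, 0, 0.05]
    - [0, 0, 0, 0, 0, 0, 0.07]
    - [0, 0, 0, 0, 0, 0, 0.07]
    - [0, 0, 0, 0, 0, -0.02, 0.07]
    - [0, 0, 0, 0, 0, -0.06, 0.07]
    - [0, 0, 0, 0, 0, -0.12, 0.07]
    - [0, 0, 0, 0, 0, -0.18, 0.07]

```text
clock: 22.72
eef_pos: [463.5, 13.4, 194.6]
tcp_rot: [-3.141, -0.001, 2.903]
contact_force: [1.2, 0.3, 0.4]
opening: 0.818
grasp_force: 0.0
```

Call:
move_arm:
  motion:
    - [0, 0, 0, 0.06, 0, -0.02, 0.07]
    - [0, 0, 0, 0.12, 0, -0.02, 0.07]
    - [0, 0, 0, 0.12, 0, -0.02, 0.07]
    - [0, 0, 0, 0.12, 0, -0.02, 0.07]

```text
clock: 23.22
eef_pos: [348.1, 41.9, 213.4]
tcp_rot: [3.141, 0.002, 2.903]
contact_force: [0.2, 0.0, -0.1]
opening: 0.821
grasp_force: 0.0
```

```bash
python3 - <<'E'
from h import *
s=sensors.sense();print(s['clock'],s['eef_pos'],s['contact_force'])
a=grab_frame("top")[0];b=grab_frame("side")[0]
o=np.zeros((600,800,3),np.uint8)
o[:,:400]=cv2.resize(a[130:370,170:330],(400,600),interpolation=cv2.INTER_CUBIC);o[:300,400:]=cv2.resize(b[160:280,230:390],(400,300),interpolation=cv2.INTER_CUBIC)
o[300:,400:]=cv2.resize(b[270:420,210:410],(400,300))
cv2.imwrite("pics/f.png",o[:,:,::-1])
E
```

```text
23.225 [348.1013  41.8843 213.3554] [ 0.2388  0.0098 -0.0814]
```

View pics/f.png

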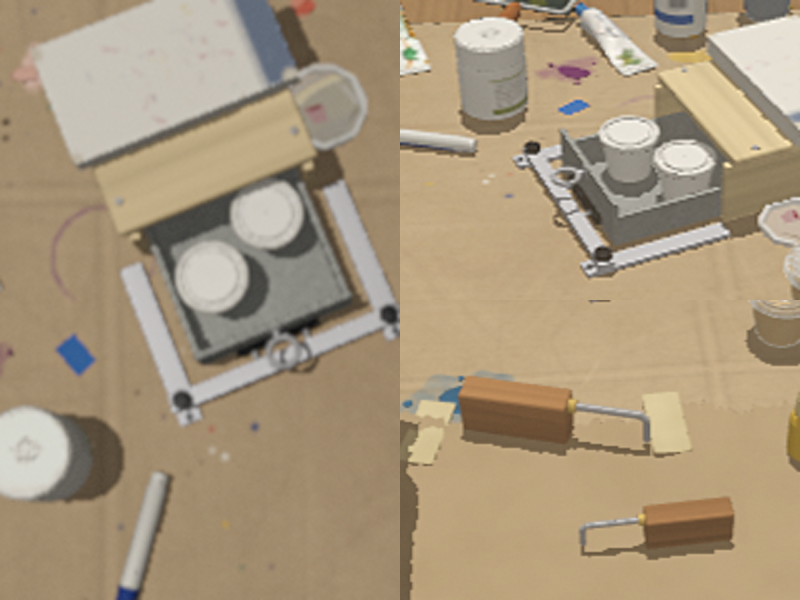

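The tray rests at the pad (ring at 290,350), and the tool stands upright on its handle on the open table (515,408). The jar, cup and bottle stand as before.

```bash
python3 -c "
from rig import order
print(order.sign_off())"
```

```text
the job is handed in; nothing more can be done
None
```

The job is handed in at about 23 s: the tray was drawn out and held at the stop with about 10 N for 1.5 s, then unhooked and left there, and the tool stands on its handle clear of it.

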